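Shim the rocking block heater in the GC lab

ROBOT

A 6-joint arm with a two-finger parallel gripper is mounted at the origin on the work surface. World frame = base frame: x ahead of the robot, y to its left, z up, the work surface at z = 0. Lengths are in mm, angles in rad, forces in N, time in s.
With the tool pointing down it reaches from about 325 to 775 mm from the base axis. Payload 5.5 kg.
Tool frame: the origin (TCP) lies midway between the tips of the shut fingers; the grasp point (between the pads) lies 19 mm behind it (r.grip_point_offset is the distance from the TCP to the grasp point, in mm); z points along the fingers, y is the direction in which the jaws open and shut (so a half turn about z gives the same grasp; the last joint's range is limited). The gripper opens to 88 mm and grips with 3 to 60 N. Pads are 20 mm wide; open, the fingers measure 115 mm over their backs; the gripper's body (75 mm by 178 mm) begins 61 mm behind the grasp point.
Start: joints at [1.074, 0.091, 1.231, -0, 1.82, -0.057], TCP at [255.461, 542.914, 222.631] pointing down, gripper open.
Joint ranges: [-2.87, 2.87], [-0.86, 2.18], [0.17, 2.46], [-1.51, 4.65], [0.06, 2.69], [-2.65, 2.65]. Speed limits (rad/s): [2.57, 2.57, 3.01, 3.14, 3.14, 3.14].

INTERFACE

Orientations are given as a rotation vector (axis times angle).
In Python, from station import r gives the robot as it stands. The module is installed in compiled form; this text tells all that it offers.
- The arm moves only by the tool move_arm, never from a script. Its argument "moves" is a list of rows, each an object of numbers: "gripper": the opening, from 0 (shut) to 1 (fully open); "tx", "ty", "tz": the shift along the tool's x, y, z in units of 0.2 m (1.0 is 0.2 m); "roll": the turn about the tool's z in units of 360 degrees (1.0 is 360 degrees). A call has 1 to 12 rows; each row is the pose to reach, as a shift and turn from the pose commanded when the call began, along the tool's axes at that moment, turning the shorter way round; what a row does not reach only later rows make up. A row lasts 1/10 s, in which the tool goes at most 50 mm and 8.59 degrees, less where a joint would pass 70% of its speed; a pose out of reach is approached as far as the arm can. A call with a number of a shift or a turn outside -1 to 1 is refused whole. A call with a gripper value outside its range is refused whole. The fingers move at their own pace and stop on an object; the grip force is fixed at half the most. Time passes only in rows, so rows that repeat a pose let the fingers close. It gives the time, the measured TCP pose, the force and the opening at its end, in the units of the state.
- r.get_state(): the state, without advancing time (a new reading comes with each control period).
- r.capture(name): name is "scene" or "top"; returns a dict with "img" (384x512x3 uint8, red, green, blue), "camera_matrix" (3x3 intrinsics, pixels), "k1" (the pictures are not rectified: a ray, as slopes to the right and down, at radius r is drawn at 1 + k1 r^2 times it, then the intrinsics apply), "rvec" (rotation vector, rad) and "tvec" (3), from world to camera coordinates, as OpenCV has them. Camera axes: x right, y down, z forward; pixel columns grow to the right and rows downward; lengths in mm; the calibration is good to about 2 mm. A picture is of the moment at which its call begins. There is no depth.
- r.close_job(): hands the job in, once; it reports no verdict.
Trained networks look in a picture, given as the dict that the camera call returned (one of the last four; its "shot" number tells which), for a name from the list of things; names that differ only in an ending like _2 or _b are one class to them, and where a whole thing is asked for, a point or a joint stands for the part that bears it (a point fixed in the world has none). Each returns a list of dicts, best first, with "confidence" (0 to 1); they miss things now and then, are a little off and sometimes report something else, mostly with a low value. They report only what shows in the picture. A call takes as long as a camera call. They do not tell look-alikes from the thing itself.
- r.spot_in(target, picture): "xyz" ([x, y, z] in mm, in world coordinates, good to about 4 mm: the middle of the surface that is visible of it).
- r.trace(target, picture): "mask" (384x512 bool, what is visible of it).
The state is a dict: "clock": time; "joints": joint angles; "joint_vel": joint speeds; "effort": joint torques, N m; "eef_pos": TCP position; "eef_rot": TCP orientation; "wrist_force": force on the tool from outside, world axes, zero at the start; "wrist_torque": the same for the moment, N m; "width": finger opening in mm.
Only numpy, scipy, OpenCV 4.12 (cv2) and the standard library are available. Lean on these libraries where they do the work, as an engineer would, in place of code of your own. Each camera call takes 0.05 s, during which the arm holds its last target. There are 200 camera calls.

TASK

The vial block heater rocks because the rubber pad under one of its two front feet is missing. Without picking anything up, push the yellow wedge shim, thin end first, under that bare foot until it bears snugly and the heater stands level, then press down firmly on the corner of the heater's top above that foot to check that it no longer dips. Leave the shim in place, do not shift the heater on its pads, and leave the bottle, beaker and vial rack where they are.

Things in the scene. Friction and masses are not known exactly. Their poses are not given: they have to be found in the camera images.
- heater: White block heater, loose, 2.2 to 3.1 kg. Casing 270 (x) x 200 (y) x 65 mm on four tapered black feet, 18 mm high, 24 mm across, 12 mm at the underside, at x = +-121, y = +-86 mm of its frame (14 mm in from the casing's sides). Origin: centre of the plane of the feet's undersides; z up; the dark control panel faces its -x, to the robot. Three feet stand on pads; one front foot hangs free, gap 6 to 9 mm.
- heater_top (a point): Centre of the heater's flat casing top, 83 mm above its feet, axes as the heater's. The front corners are bare; a block with vials stands up to 30 mm higher at x = -18 to +98, y = -58 to +58 mm. While the gap is open, 2 to 3.5 N on the corner over the bare foot rocks it 0.04 to 0.07 rad until the foot hits the bench; let go, it returns. Firm: 7 to 15 N.
- pads: The two blue square rubber pads, 50 x 50 mm, fixed to the bench under the rear feet. Origin: in plan midway between all four feet, 7.5 mm below the pads' tops, axes as the heater's. The tops stand 6 to 9 mm above the bench.
- pad_front: The blue square rubber pad, 50 x 50 mm, fixed to the bench under the front foot that still has one (front left or front right). Origin at its centre in plan, 7.5 mm below its top, which is level with the rear pads'. It shows 11 mm beyond the casing's sides.
- mark: Pale flat 50 x 50 mm patch on the bench where the missing pad was, straight under the bare front foot (front left or front right). Origin at its centre on the bench: it gives the place of the bare foot and of the corner to press. Axes as the heater's.
- shim: Yellow plastic wedge with orange ribs, loose, 80 g, flat on the bench in front of the heater. 110 mm long (x), 40 mm wide (y); the top slopes evenly from 17 mm at the thick end (-x) to 3 mm at the thin end (+x). Origin: centre of the underside.
- shim_butt (a point): Middle of the shim's upright thick end face, 8 mm above its underside, axes as the shim's. The shim slides on the bench at about 0.5 N and stays where it is left. Once it meets the foot the push needed climbs steeply; at 7 to 12 N it bears snugly. Driven much further it lifts the corner, and the heater rocks the other way.
- bottle: Amber glass bottle with white cap, loose, upright, 60 mm diameter, 125 mm high, to the heater's left (+y) front. Origin: centre of its underside. Bystander.
- beaker: Glass beaker, loose, upright, 70 mm diameter, 85 mm high, to the heater's right (-y) front. Origin: centre of its underside. Bystander.
- rack: White rack with small vials, loose, 70 (x) x 130 (y) mm, 47 mm high, to the left (+y) of the heater. Origin: centre of its underside. Bystander.
Mind the look-alikes: they are no part of the job. Of the things like the shim, leave any that is pink or white; of the rest the larger one is meant.

How it is judged:
By the outcome, as a careful person would: the job done as asked, in the order asked, and still so for the second after the job is handed in, with the robot touching nothing.
It also fails if it takes over 64 s, if anything falls off the work surface, if the arm or the gripper's body presses on something with over 40 N, if the wrist force passes 120 N, or if a joint passes its speed limit or range.

## Working session

There is one attempt and no reset: what is moved stays moved. The work goes in short steps, Python scripts to look and compute and a tool call to move; the robot and the scene stay as the last step left them, time stands still between calls to the robot, and variables do not carry over. Pictures are saved under pics/ and viewed, about 8 in all and at most 12, crops included, and the job is handed in when it is done.

Besides the shell and the picture viewer there is one more tool, called after "Emit:" by a JSON object that holds its "fn" and its "kwargs". move_arm: Moves the arm, as the interface text tells. Its arguments: {"type":"object","properties":{"moves":{"type":"array","items":{"type":"object","properties":{"gripper":{"type":"number"},"tx":{"type":"number"},"ty":{"type":"number"},"tz":{"type":"number"},"roll":{"type":"number"}}}}},"required":["moves"]}

```bash
mkdir -p pics; cat > h.py <<'E'
import numpy as np,cv2
from station import r
def cap(n):
    return r.capture(n)
def proj(c,P):
    R,_=cv2.Rodrigues(np.array(c["rvec"],float));P=np.atleast_2d(P).astype(float)
    q=P@R.T+np.array(c["tvec"]).ravel();s=q[:,:2]/q[:,2:];s=s*(1+c["k1"]*(s**2).sum(1,keepdims=True))
    K=np.array(c["camera_matrix"]);return s*[K[0,0],K[1,1]]+K[:2,2]
def unproj(c,uv,z):
    K=np.array(c["camera_matrix"]);d=(np.atleast_2d(uv)-K[:2,2])/[K[0,0],K[1,1]];s=d.copy()
    for _ in range(20): s=d/(1+c["k1"]*(s**2).sum(1,keepdims=True))
    R,_=cv2.Rodrigues(np.array(c["rvec"],float));o=-R.T@np.array(c["tvec"]).ravel()
    w=np.c_[s,np.ones(len(s))]@R
    return o+w*((z-o[2])/w[:,2:])
def save(c,f,box=None,k=1):
    im=c["img"][...,::-1]
    if box: x0,y0,x1,y1=box; im=im[y0:y1,x0:x1]
    cv2.imwrite("pics/"+f,cv2.resize(im,None,fx=k,fy=k,interpolation=cv2.INTER_CUBIC))
E
python3 - <<'E'
from h import *
for n in("scene","top"):
    c=cap(n);save(c,n+"0.png",k=1.5)
    R,_=cv2.Rodrigues(np.array(c["rvec"],float));print(n,(-R.T@np.array(c["tvec"]).ravel()).round())
    for t in["heater","heater_top","pads","pad_front","mark","shim","shim_butt","bottle","beaker","rack"]:
        print(t,[(np.round(d["xyz"]).tolist(),round(d["confidence"],2)) for d in r.spot_in(t,c)])
s=r.get_state();print(s["clock"],s["eef_pos"],s["eef_rot"],s["wrist_force"])
E
```

```text
scene [1002.  366.  832.]
heater [([796.0, 40.0, 91.0], 0.94)]
heater_top [([796.0, 35.0, 91.0], 0.91)]
pads [([907.0, 100.0, 6.0], 0.89), ([793.0, 39.0, 92.0], 0.58)]
pad_front [([652.0, 122.0, 12.0], 0.71)]
mark [([525.0, 256.0, 83.0], 0.38)]
shim [([386.0, 65.0, 9.0], 0.9), ([535.0, 67.0, 10.0], 0.89), ([389.0, 211.0, 8.0], 0.6), ([445.0, -173.0, 8.0], 0.54)]
shim_butt [([538.0, 71.0, 5.0], 0.82), ([389.0, 67.0, 9.0], 0.78), ([386.0, 210.0, 9.0], 0.75), ([441.0, -174.0, 7.0], 0.54)]
bottle [([524.0, 259.0, 83.0], 0.88)]
beaker [([622.0, -267.0, 58.0], 0.89), ([664.0, 247.0, 35.0], 0.27)]
rack [([663.0, 249.0, 33.0], 0.72)]
top [ 432.  -15. 1135.]
heater [([505.0, 238.0, 86.0], 0.66), ([758.0, 15.0, 88.0], 0.59)]
heater_top [([760.0, 17.0, 90.0], 0.75), ([534.0, 64.0, 9.0], 0.72), ([502.0, 238.0, 88.0], 0.52)]
pads [([889.0, -97.0, 9.0], 0.4)]
pad_front [([637.0, 103.0, 10.0], 0.74)]
mark [([633.0, -76.0, 4.0], 0.6), ([755.0, 13.0, 87.0], 0.37)]
shim [([378.0, 212.0, 9.0], 0.9), ([386.0, 61.0, 6.0], 0.87), ([534.0, 66.0, 9.0], 0.79)]
shim_butt [([444.0, -177.0, 10.0], 0.96), ([532.0, 70.0, 12.0], 0.82), ([380.0, 212.0, 10.0], 0.81), ([378.0, 61.0, 9.0], 0.75)]
bottle [([503.0, 238.0, 84.0], 0.7)]
beaker []
rack [([654.0, 237.0, 27.0], 0.61)]
1.1 [255.46080254 542.91831884 222.63715295] [-6.85263216e-01 -3.06594174e+00 -4.00295402e-05] [-0.07828009 -0.15985684 -0.06415945]
```

View pics/scene0.png

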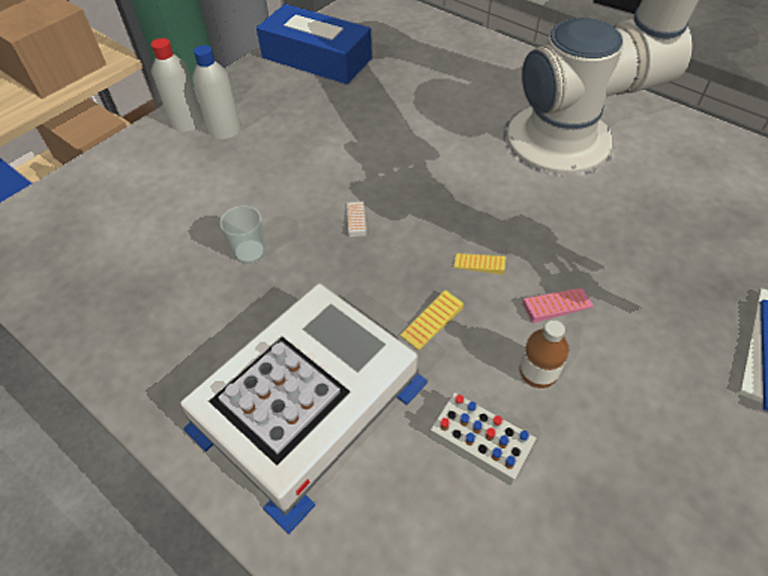

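View pics/top0.png

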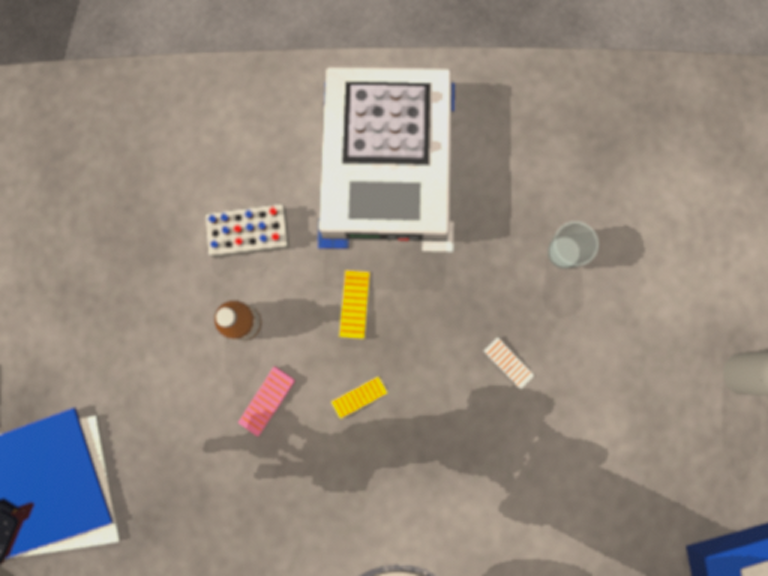

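```bash
python3 - <<'E'
from h import *
ims=[]
for n in("top","scene"):
    c=cap(n)
    hsv=cv2.cvtColor(c["img"],cv2.COLOR_RGB2HSV)
    m=((hsv[...,0]>8)&(hsv[...,0]<35)&(hsv[...,1]>170)&(hsv[...,2]>120)).astype(np.uint8)
    N,L,S,C=cv2.connectedComponentsWithStats(m)
    for i in range(1,N):
        if S[i,4]>150:
            cn=cv2.findContours((L==i).astype(np.uint8),0,1)[0][0]
            b=cv2.boxPoints(cv2.minAreaRect(cn));print(n,"yellow",S[i],b.round(1).tolist(),unproj(c,b,8).round().tolist())
    for t in("mark","pad_front","heater"):
        for d in r.trace(t,c)[:2]:
            mm=d["mask"].astype(np.uint8)
            if mm.sum()<20: continue
            cn=max(cv2.findContours(mm,0,1)[0],key=len)
            b=cv2.boxPoints(cv2.minAreaRect(cn));z={"mark":0,"pad_front":7.5,"heater":90}[t]
            print(n,t,round(d["confidence"],2),mm.sum(),b.round(1).tolist(),unproj(c,b,z).round().tolist())
    if n=="top": a=cv2.resize(c["img"][130:240,205:325],None,fx=5,fy=5,interpolation=2)
    else: b_=cv2.resize(c["img"][170:250,240:320],None,fx=5,fy=5,interpolation=2);
cv2.imwrite("pics/c1.png",a[...,::-1]);cv2.imwrite("pics/c2.png",b_[...,::-1])
E
```

```text
top yellow [227 181  19  45 721] [[225.8000030517578, 224.10000610351562], [229.1999969482422, 179.89999389648438], [245.8000030517578, 181.10000610351562], [242.39999389648438, 225.3000030517578]] [[485.0, 93.0, 8.0], [593.0, 85.0, 8.0], [589.0, 44.0, 8.0], [481.0, 52.0, 8.0]]
top yellow [221 252  37  26 449] [[220.5, 267.6000061035156], [252.0, 250.60000610351562], [258.0, 261.70001220703125], [226.39999389648438, 278.70001220703125]] [[380.0, 105.0, 8.0], [420.0, 29.0, 8.0], [394.0, 15.0, 8.0], [353.0, 91.0, 8.0]]
top mark 0.7 127 [[282.0, 160.0], [301.0, 160.0], [301.0, 166.0], [282.0, 166.0]] [[643.0, -45.0, 0.0], [643.0, -92.0, 0.0], [628.0, -92.0, 0.0], [628.0, -45.0, 0.0]]
top mark 0.25 620 [[143.0, 200.0], [172.0, 200.0], [172.0, 225.0], [143.0, 225.0]] [[545.0, 301.0, 0.0], [545.0, 227.0, 0.0], [483.0, 226.0, 0.0], [483.0, 299.0, 0.0]]
top pad_front 0.49 154 [[211.0, 156.0], [232.0, 156.0], [232.0, 165.0], [211.0, 165.0]] [[653.0, 130.0, 8.0], [652.0, 78.0, 8.0], [630.0, 78.0, 8.0], [630.0, 130.0, 8.0]]
top heater 0.93 9757 [[211.6999969482422, 158.6999969482422], [215.39999389648438, 43.0], [301.70001220703125, 45.79999923706055], [298.0, 161.5]] [[630.0, 118.0, 90.0], [913.0, 114.0, 90.0], [903.0, -93.0, 90.0], [623.0, -79.0, 90.0]]
top heater 0.46 830 [[359.5, 166.5], [384.0, 142.0], [404.5, 162.5], [380.0, 187.0]] [[610.0, -220.0, 90.0], [668.0, -279.0, 90.0], [619.0, -325.0, 90.0], [563.0, -265.0, 90.0]]
scene pad_front 0.64 203 [[263.0, 264.0], [278.5, 248.5], [285.5, 255.5], [270.0, 271.0]] [[683.0, 109.0, 8.0], [630.0, 112.0, 8.0], [634.0, 135.0, 8.0], [686.0, 131.0, 8.0]]
scene heater 0.61 12681 [[116.5, 271.70001220703125], [211.5, 172.89999389648438], [285.29998779296875, 243.89999389648438], [190.3000030517578, 342.70001220703125]] [[912.0, -84.0, 90.0], [606.0, -110.0, 90.0], [650.0, 142.0, 90.0], [917.0, 130.0, 90.0]]
```

View pics/c1.png

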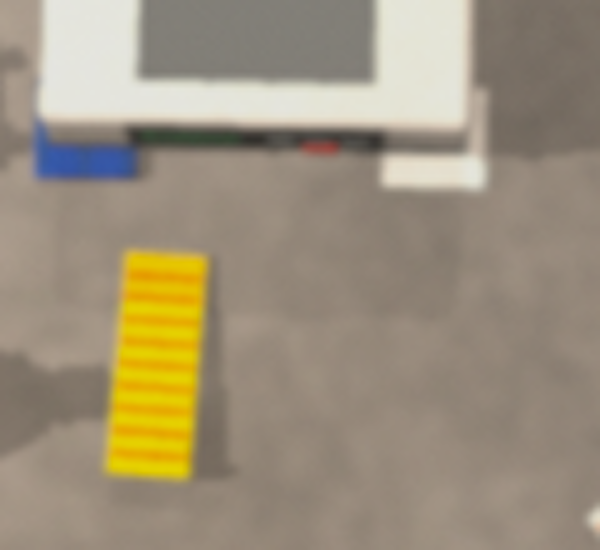

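View pics/c2.png

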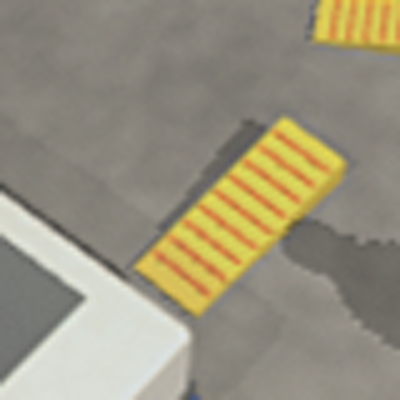

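```bash
cat >> h.py <<'E'
from scipy.spatial.transform import Rotation as Ro
def go(x,y,z,ang):
    "shift units + roll to put TCP at xyz with tool y at world angle ang (deg, mod 180)"
    s=r.get_state();R=Ro.from_rotvec(s["eef_rot"]).as_matrix()
    t=R.T@(np.array([x,y,z])-s["eef_pos"])/200
    a=np.degrees(np.arctan2(R[1,1],R[0,1]));d=(a-ang+90)%180-90
    print("t",t.round(3),"roll",round(d/360,4),"| ang now",a.round(2),"pos",np.round(s["eef_pos"],1),"F",np.round(s["wrist_force"],1),"T",np.round(s["clock"],1))
E
python3 - <<'E'
from h import *
c=cap("top")
f=lambda p,z:unproj(c,p,z).round(1).tolist()
print("casing top",f([[213,154.4],[298.6,155.6],[218,46],[300,46]],90))
print("mark",f([[281,167.4],[302,167.6],[302,147.5]],0))
print("pad",f([[212,165.8],[232,165.8]],7.5))
# predicted corners for a guess
p=lambda P:proj(c,P).round(1).tolist()
print(np.array(c["camera_matrix"])[0,0])
go(524,125,100,-2)
print(r.get_state()["joints"])
E
```

```text
casing top [[640.3, 115.3, 90.0], [636.1, -80.5, 90.0], [904.9, 107.3, 90.0], [902.7, -88.5, 90.0]]
mark [[624.3, -42.3, 0.0], [623.5, -94.2, 0.0], [674.1, -95.0, 0.0]]
pad [[628.2, 127.7, 7.5], [627.8, 78.3, 7.5]]
465.7261504014889
t [-2.105 -1.319  0.613] roll 0.1856 | ang now 64.8 pos [255.4 542.9 222.6] F [-0.7 -0.5  0.3] T 1.6
[ 1.07432815e+00  9.11048791e-02  1.23070809e+00  2.99085351e-05
  1.81982731e+00 -5.66824799e-02]
```

Emit:
{"fn": "move_arm", "kwargs": {"moves": [{"tx":-0.2,"ty":-0.12,"roll":0.02,"gripper":0.5},{"tx":-0.4,"ty":-0.25,"roll":0.04,"gripper":0.5},{"tx":-0.6,"ty":-0.37,"roll":0.06,"gripper":0.5},{"tx":-0.8,"ty":-0.5,"roll":0.08,"gripper":0.5},{"tx":-1,"ty":-0.62,"roll":0.1,"gripper":0.5},{"tx":-1,"ty":-0.62,"roll":0.12,"gripper":0.5},{"tx":-1,"ty":-0.62,"roll":0.14,"gripper":0.5},{"tx":-1,"ty":-0.62,"roll":0.16,"gripper":0.5},{"tx":-1,"ty":-0.62,"roll":0.18,"gripper":0.5},{"tx":-1,"ty":-0.62,"roll":0.185,"gripper":0.5},{"tx":-1,"ty":-0.62,"roll":0.185,"gripper":0.5}]}}

```text
invalid input
```

```bash
python3 - <<'E'
from h import *
go(524,116,100,-1.5);go(524,116,40,-1.5)
E
```

```text
t [-2.124 -1.36   0.613] roll 0.1842 | ang now 64.8 pos [255.4 542.9 222.6] F [-0.7 -0.5  0.3] T 1.6
t [-2.124 -1.36   0.913] roll 0.1842 | ang now 64.8 pos [255.4 542.9 222.6] F [-0.7 -0.5  0.3] T 1.6
```

Emit:
{"fn": "move_arm", "kwargs": {"moves": [{"tx":-0.2,"ty":-0.12,"tz":0.0,"roll":0.02,"gripper":0.5},{"tx":-0.4,"ty":-0.25,"tz":0.0,"roll":0.04,"gripper":0.5},{"tx":-0.6,"ty":-0.37,"tz":0.0,"roll":0.06,"gripper":0.5},{"tx":-0.8,"ty":-0.5,"tz":0.0,"roll":0.08,"gripper":0.5},{"tx":-1.0,"ty":-0.62,"tz":0.0,"roll":0.1,"gripper":0.5},{"tx":-1.0,"ty":-0.62,"tz":0.0,"roll":0.12,"gripper":0.5},{"tx":-1.0,"ty":-0.62,"tz":0.0,"roll":0.14,"gripper":0.5},{"tx":-1.0,"ty":-0.62,"tz":0.0,"roll":0.16,"gripper":0.5},{"tx":-1.0,"ty":-0.62,"tz":0.0,"roll":0.18,"gripper":0.5},{"tx":-1.0,"ty":-0.62,"tz":0.0,"roll":0.185,"gripper":0.5}]}}

```text
clock: 2.55
eef_pos: [383.7, 345.5, 222.8]
eef_rot: [2.261, 2.182, 0.0]
wrist_force: [-0.8, 0.1, -0.7]
width: 43.7
```

```bash
python3 - <<'E'
from h import *
go(524,116,100,-1.5);go(524,116,40,-1.5)
E
```

```text
t [-1.122  0.742  0.614] roll -0.0015 | ang now -2.04 pos [383.7 345.5 222.8] F [-0.8  0.1 -0.7] T 2.6
t [-1.122  0.742  0.914] roll -0.0015 | ang now -2.04 pos [383.7 345.5 222.8] F [-0.8  0.1 -0.7] T 2.6
```

Emit:
{"fn": "move_arm", "kwargs": {"moves": [{"tx":-0.2,"ty":0.15,"tz":0.0,"roll":0.0,"gripper":0.5},{"tx":-0.4,"ty":0.3,"tz":0.0,"roll":0.0,"gripper":0.5},{"tx":-0.6,"ty":0.45,"tz":0.0,"roll":0.0,"gripper":0.5},{"tx":-0.8,"ty":0.6,"tz":0.0,"roll":0.0,"gripper":0.5},{"tx":-1.0,"ty":0.742,"tz":0.0,"roll":0.0,"gripper":0.5},{"tx":-1.0,"ty":0.742,"tz":0.2,"roll":-0.0015,"gripper":0.5},{"tx":-1.0,"ty":0.742,"tz":0.4,"roll":-0.0015,"gripper":0.5},{"tx":-1.0,"ty":0.742,"tz":0.5,"roll":-0.0015,"gripper":0.5},{"tx":-1.0,"ty":0.742,"tz":0.5,"roll":-0.0015,"gripper":0.5}]}}

```text
clock: 3.45
eef_pos: [523.7, 140.4, 118.5]
eef_rot: [-2.243, -2.194, 0.009]
wrist_force: [0.6, -0.3, 0.1]
width: 44.0
```

```bash
python3 - <<'E'
from h import *
go(524,116,40,-1.5)
go(524,116,3,-1.5)
for n in("top","scene"):
    c=cap(n);save(c,n+"1.png",k=1.5)
E
```

```text
t [-0.121  0.007  0.392] roll 0.0006 | ang now -1.29 pos [523.7 140.4 118.5] F [ 0.6 -0.3  0.1] T 3.4
t [-0.121  0.008  0.577] roll 0.0006 | ang now -1.29 pos [523.7 140.4 118.5] F [ 0.6 -0.3  0.1] T 3.4
```

View pics/scene1.png

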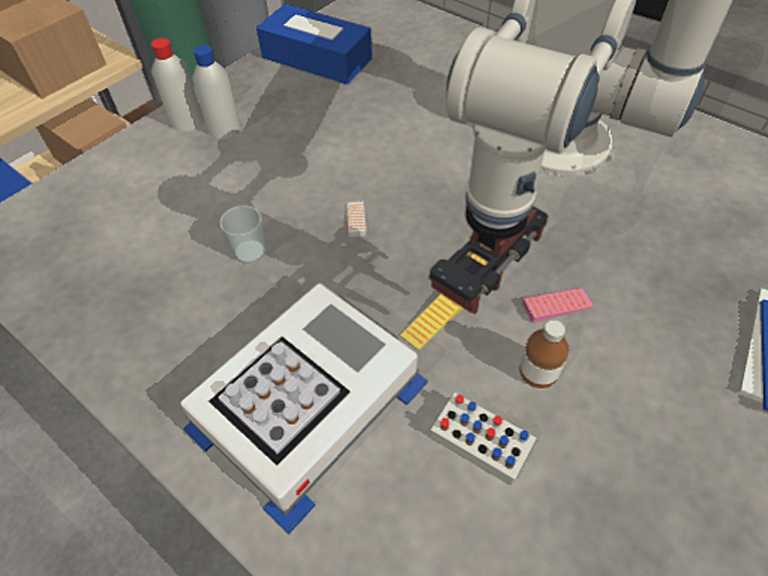

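Emit:
{"fn": "move_arm", "kwargs": {"moves": [{"tx":-0.12,"ty":0.005,"tz":0.15,"roll":0.0005,"gripper":0.5},{"tx":-0.12,"ty":0.005,"tz":0.3,"roll":0.0005,"gripper":0.5},{"tx":-0.12,"ty":0.005,"tz":0.45,"roll":0.0005,"gripper":0.5},{"tx":-0.12,"ty":0.005,"tz":0.53,"roll":0.0005,"gripper":0.5},{"tx":-0.12,"ty":0.005,"tz":0.57,"roll":0.0005,"gripper":0.5},{"tx":-0.12,"ty":0.005,"tz":0.575,"roll":0.0005,"gripper":0.5},{"tx":-0.12,"ty":0.005,"tz":0.575,"roll":0.0005,"gripper":0.5}]}}

```text
clock: 4.25
eef_pos: [527.2, 117.3, 9.4]
eef_rot: [2.248, 2.193, 0.003]
wrist_force: [-0.3, 0.9, 0.2]
width: 43.6
```

```bash
python3 - <<'E'
from h import *
go(532,-36,3,-1.5)
E
```

```text
t [-0.766  0.043  0.032] roll 0.0002 | ang now -1.42 pos [527.2 117.3   9.4] F [-0.3  0.9  0.2] T 4.2
```

Emit:
{"fn": "move_arm", "kwargs": {"moves": [{"tx":0.0,"ty":0.0,"tz":0.02,"roll":0.0,"gripper":0.5},{"tx":0.0,"ty":0.0,"tz":0.02,"roll":0.0,"gripper":0.5},{"tx":-0.04,"ty":0.0,"tz":0.02,"roll":0.0,"gripper":0.5},{"tx":-0.08,"ty":0.0,"tz":0.02,"roll":0.0,"gripper":0.5},{"tx":-0.11,"ty":0.0,"tz":0.02,"roll":0.0,"gripper":0.5},{"tx":-0.14,"ty":0.0,"tz":0.02,"roll":0.0,"gripper":0.5},{"tx":-0.18,"ty":0.0,"tz":0.02,"roll":0.0,"gripper":0.5},{"tx":-0.22,"ty":0.0,"tz":0.02,"roll":0.0,"gripper":0.5},{"tx":-0.26,"ty":0.0,"tz":0.02,"roll":0.0,"gripper":0.5},{"tx":-0.3,"ty":0.0,"tz":0.02,"roll":0.0,"gripper":0.5},{"tx":-0.3,"ty":0.0,"tz":0.02,"roll":0.0,"gripper":0.5}]}}

```text
clock: 5.35
eef_pos: [524.6, 55.7, 3.5]
eef_rot: [2.25, 2.192, -0.001]
wrist_force: [-0.0, -0.2, -0.3]
width: 43.7
```

```bash
python3 - <<'E'
from h import *
go(532,-36,3,-1.5)
c=cap("top");s=cap("scene")
cv2.imwrite("pics/a2.png",np.hstack([cv2.resize(c["img"][140:260,200:300],(500,600),interpolation=2)])[...,::-1])
for n,c in(("top",c),("scene",s)):
    hsv=cv2.cvtColor(c["img"],cv2.COLOR_RGB2HSV)
    m=((hsv[...,0]>8)&(hsv[...,0]<35)&(hsv[...,1]>170)&(hsv[...,2]>120)).astype(np.uint8)
    N,L,S,C=cv2.connectedComponentsWithStats(m)
    for i in range(1,N):
        if S[i,4]>150:
            cn=cv2.findContours((L==i).astype(np.uint8),0,1)[0][0]
            b=cv2.boxPoints(cv2.minAreaRect(cn));print(n,S[i],unproj(c,b,8).round().tolist())
E
```

```text
t [-0.458  0.049  0.003] roll -0.0 | ang now -1.51 pos [524.6  55.7   3.5] F [-0.  -0.2 -0.3] T 5.4
top [222 252  33  26 430] [[380.0, 105.0, 8.0], [420.0, 30.0, 8.0], [394.0, 16.0, 8.0], [353.0, 91.0, 8.0]]
```

View pics/a2.png

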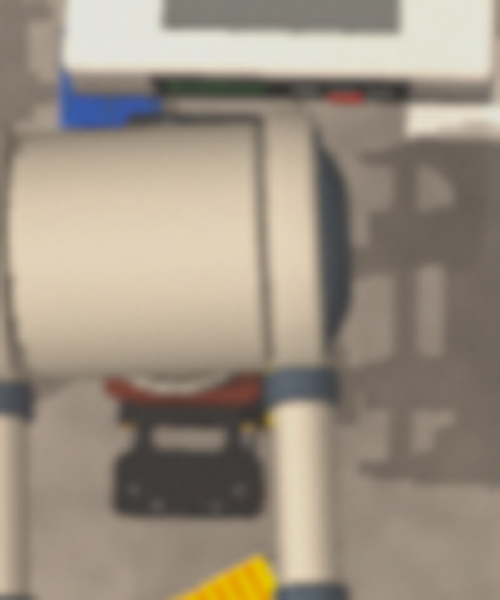

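Emit:
{"fn": "move_arm", "kwargs": {"moves": [{"tx":-0.04,"ty":0.0,"tz":0.0,"roll":0.0,"gripper":0.5},{"tx":-0.08,"ty":0.0,"tz":0.0,"roll":0.0,"gripper":0.5},{"tx":-0.12,"ty":0.0,"tz":0.0,"roll":0.0,"gripper":0.5},{"tx":-0.16,"ty":0.0,"tz":0.0,"roll":0.0,"gripper":0.5},{"tx":-0.2,"ty":0.0,"tz":0.0,"roll":0.0,"gripper":0.5},{"tx":-0.24,"ty":0.0,"tz":0.0,"roll":0.0,"gripper":0.5},{"tx":-0.28,"ty":0.0,"tz":0.0,"roll":0.0,"gripper":0.5},{"tx":-0.32,"ty":0.0,"tz":0.0,"roll":0.0,"gripper":0.5},{"tx":-0.36,"ty":0.0,"tz":0.0,"roll":0.0,"gripper":0.5},{"tx":-0.4,"ty":0.0,"tz":0.0,"roll":0.0,"gripper":0.5},{"tx":-0.44,"ty":0.0,"tz":0.0,"roll":0.0,"gripper":0.5},{"tx":-0.455,"ty":0.0,"tz":0.0,"roll":0.0,"gripper":0.5}]}}

```text
clock: 6.65
eef_pos: [522.3, -34.9, 3.6]
eef_rot: [2.25, 2.193, -0.0]
wrist_force: [0.1, 0.5, 0.0]
width: 43.8
```

```bash
python3 - <<'E'
from h import *
go(532,-36,3,-1.5)
E
```

```text
t [-0.004  0.048  0.003] roll 0.0001 | ang now -1.48 pos [522.3 -34.9   3.6] F [0.1 0.5 0. ] T 6.6
```

Emit:
{"fn": "move_arm", "kwargs": {"moves": [{"tx":0.06,"ty":0.0,"tz":0.0,"roll":0.0,"gripper":0.5},{"tx":0.06,"ty":0.0,"tz":-0.1,"roll":0.0,"gripper":0.5},{"tx":0.06,"ty":0.0,"tz":-0.3,"roll":-0.023,"gripper":0.4},{"tx":0.06,"ty":-0.1,"tz":-0.5,"roll":-0.046,"gripper":0.3},{"tx":0.06,"ty":-0.3,"tz":-0.5,"roll":-0.069,"gripper":0.2},{"tx":0.0,"ty":-0.4,"tz":-0.5,"roll":-0.092,"gripper":0.14},{"tx":-0.1,"ty":-0.5,"tz":-0.5,"roll":-0.115,"gripper":0.14},{"tx":-0.14,"ty":-0.6,"tz":-0.5,"roll":-0.138,"gripper":0.14},{"tx":-0.14,"ty":-0.6,"tz":-0.5,"roll":-0.161,"gripper":0.14},{"tx":-0.14,"ty":-0.6,"tz":-0.5,"roll":-0.184,"gripper":0.14},{"tx":-0.14,"ty":-0.6,"tz":-0.5,"roll":-0.207,"gripper":0.14},{"tx":-0.14,"ty":-0.6,"tz":-0.5,"roll":-0.23,"gripper":0.14}]}}

```text
clock: 7.85
eef_pos: [401.8, -58.1, 103.8]
eef_rot: [0.226, 3.133, 0.0]
wrist_force: [-1.5, 0.3, 0.4]
width: 12.1
```

```bash
cat >> h.py <<'E'
def shim(c,z=8):
    hsv=cv2.cvtColor(c["img"],cv2.COLOR_RGB2HSV)
    m=((hsv[...,0]>8)&(hsv[...,0]<35)&(hsv[...,1]>120)&(hsv[...,2]>70)).astype(np.uint8)
    N,L,S,C=cv2.connectedComponentsWithStats(m)
    for i in range(1,N):
        if S[i,4]>80:
            cn=cv2.findContours((L==i).astype(np.uint8),0,1)[0][0]
            b=cv2.boxPoints(cv2.minAreaRect(cn));print(S[i],unproj(c,b,z).round().tolist())
E
python3 - <<'E'
from h import *
go(440,-63,100,88.5)
a=cap("top");s=cap("scene")
for c in(a,s): print("-");shim(c)
cv2.imwrite("pics/a3.png",np.hstack([cv2.resize(c["img"][130:260,200:330],(520,520),interpolation=2) for c in(a,)]+[cv2.resize(s["img"][120:250,150:300][:, :70],(280,520),interpolation=2)])[...,::-1])
E
```

```text
t [-0.193  0.003  0.019] roll -0.0188 | ang now 81.74 pos [401.8 -58.1 103.8] F [-1.5  0.3  0.4] T 7.8
-
[283 181  18  46 811] [[589.0, -47.0, 8.0], [589.0, -88.0, 8.0], [479.0, -87.0, 8.0], [479.0, -46.0, 8.0]]
[144 201  25  24 309] [[492.0, 299.0, 8.0], [548.0, 282.0, 8.0], [532.0, 229.0, 8.0], [476.0, 245.0, 8.0]]
[221 253  28  26 388] [[382.0, 107.0, 8.0], [416.0, 40.0, 8.0], [386.0, 25.0, 8.0], [352.0, 92.0, 8.0]]
-
[227 167  39  36 610] [[591.0, -85.0, 8.0], [468.0, -88.0, 8.0], [479.0, -42.0, 8.0], [599.0, -40.0, 8.0]]
[303 169  34  14 353] [[430.0, 37.0, 8.0], [396.0, 17.0, 8.0], [352.0, 91.0, 8.0], [385.0, 109.0, 8.0]]
[351 220  28  26 486] [[511.0, 222.0, 8.0], [448.0, 205.0, 8.0], [433.0, 265.0, 8.0], [495.0, 280.0, 8.0]]
```

View pics/a3.png

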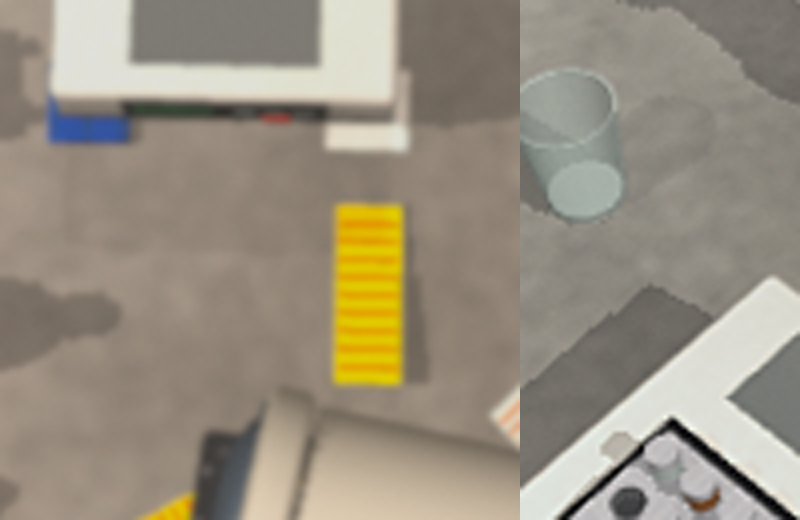

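```bash
python3 - <<'E'
from h import *
go(455,-66,8,88.5)
E
```

```text
t [-0.269  0.     0.479] roll -0.0195 | ang now 81.48 pos [401.8 -58.2 103.7] F [ 0.6  0.3 -0.1] T 8.0
```

Emit:
{"fn": "move_arm", "kwargs": {"moves": [{"tx":-0.13,"ty":0.0,"tz":0.1,"roll":-0.019,"gripper":0.14},{"tx":-0.27,"ty":0.0,"tz":0.2,"roll":-0.019,"gripper":0.14},{"tx":-0.27,"ty":0.0,"tz":0.35,"roll":-0.019,"gripper":0.14},{"tx":-0.27,"ty":0.0,"tz":0.45,"roll":-0.019,"gripper":0.14},{"tx":-0.27,"ty":0.0,"tz":0.49,"roll":-0.019,"gripper":0.14},{"tx":-0.27,"ty":0.0,"tz":0.495,"roll":-0.019,"gripper":0.14},{"tx":-0.27,"ty":0.0,"tz":0.495,"roll":-0.019,"gripper":0.14}]}}

```text
clock: 8.65
eef_pos: [455.6, -66.9, 5.6]
eef_rot: [0.051, 3.14, -0.0]
wrist_force: [0.1, 0.3, -0.5]
width: 12.3
```

```bash
python3 - <<'E'
from h import *
go(545,-68,4,88.5)
E
```

```text
t [-0.447  0.009  0.009] roll -0.001 | ang now 88.14 pos [455.6 -66.9   5.6] F [ 0.1  0.3 -0.5] T 8.6
```

Emit:
{"fn": "move_arm", "kwargs": {"moves": [{"tx":-0.04,"ty":0.002,"tz":0.0,"roll":-0.001,"gripper":0.14},{"tx":-0.08,"ty":0.003,"tz":0.0,"roll":-0.001,"gripper":0.14},{"tx":-0.12,"ty":0.004,"tz":0.0,"roll":-0.001,"gripper":0.14},{"tx":-0.16,"ty":0.005,"tz":0.0,"roll":-0.001,"gripper":0.14},{"tx":-0.2,"ty":0.006,"tz":0.0,"roll":-0.001,"gripper":0.14},{"tx":-0.24,"ty":0.006,"tz":0.0,"roll":-0.001,"gripper":0.14},{"tx":-0.28,"ty":0.006,"tz":0.0,"roll":-0.001,"gripper":0.14},{"tx":-0.32,"ty":0.006,"tz":0.0,"roll":-0.001,"gripper":0.14},{"tx":-0.36,"ty":0.006,"tz":0.0,"roll":-0.001,"gripper":0.14},{"tx":-0.39,"ty":0.006,"tz":0.0,"roll":-0.001,"gripper":0.14},{"tx":-0.41,"ty":0.006,"tz":0.0,"roll":-0.001,"gripper":0.14},{"tx":-0.41,"ty":0.006,"tz":0.0,"roll":-0.001,"gripper":0.14}]}}

```text
clock: 9.85
eef_pos: [537.6, -68.4, 4.6]
eef_rot: [0.039, 3.141, 0.0]
wrist_force: [-0.2, 0.4, -0.6]
width: 12.5
```

```bash
python3 - <<'E'
from h import *
go(560,-70,4,88.5)
a=cap("top");s=cap("scene")
for c in(a,s): print("-");shim(c)
cv2.imwrite("pics/a4.png",np.hstack([cv2.resize(a["img"][130:230,230:330],(400,400),interpolation=2),cv2.resize(s["img"][160:260,180:280],(400,400),interpolation=2)])[...,::-1])
E
```

```text
t [-0.112 -0.005  0.003] roll 0.0002 | ang now 88.56 pos [537.6 -68.4   4.6] F [-0.2  0.4 -0.6] T 9.8
-
[144 201  25  24 309] [[492.0, 299.0, 8.0], [548.0, 282.0, 8.0], [532.0, 229.0, 8.0], [476.0, 245.0, 8.0]]
[221 251  32  28 436] [[381.0, 107.0, 8.0], [421.0, 31.0, 8.0], [392.0, 16.0, 8.0], [352.0, 92.0, 8.0]]
-
[303 169  34  14 353] [[430.0, 37.0, 8.0], [396.0, 17.0, 8.0], [352.0, 91.0, 8.0], [385.0, 109.0, 8.0]]
[224 183  24  22 286] [[596.0, -88.0, 8.0], [539.0, -90.0, 8.0], [549.0, -45.0, 8.0], [604.0, -44.0, 8.0]]
[351 220  28  26 485] [[511.0, 222.0, 8.0], [448.0, 205.0, 8.0], [433.0, 265.0, 8.0], [495.0, 280.0, 8.0]]
```

View pics/a4.png

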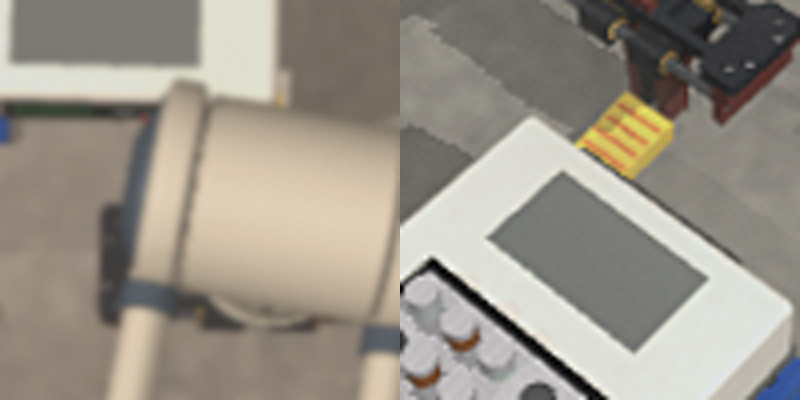

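Emit:
{"fn": "move_arm", "kwargs": {"moves": [{"tx":-0.01,"ty":0.0,"tz":0.0,"roll":0.0,"gripper":0.14},{"tx":-0.02,"ty":0.0,"tz":0.0,"roll":0.0,"gripper":0.14},{"tx":-0.03,"ty":0.0,"tz":0.0,"roll":0.0,"gripper":0.14},{"tx":-0.03,"ty":0.0,"tz":0.0,"roll":0.0,"gripper":0.14},{"tx":-0.03,"ty":0.0,"tz":0.0,"roll":0.0,"gripper":0.14}]}}

```text
clock: 10.45
eef_pos: [543.2, -68.6, 4.7]
eef_rot: [0.039, 3.141, -0.0]
wrist_force: [-0.0, -0.6, -0.6]
width: 12.3
```

Emit:
{"fn": "move_arm", "kwargs": {"moves": [{"tx":-0.01,"ty":0.0,"tz":0.0,"roll":0.0,"gripper":0.14},{"tx":-0.015,"ty":0.0,"tz":0.0,"roll":0.0,"gripper":0.14},{"tx":-0.015,"ty":0.0,"tz":0.0,"roll":0.0,"gripper":0.14},{"tx":-0.015,"ty":0.0,"tz":0.0,"roll":0.0,"gripper":0.14}]}}

```text
clock: 10.85
eef_pos: [546.2, -68.6, 4.6]
eef_rot: [0.039, 3.141, 0.0]
wrist_force: [0.3, -0.3, -0.2]
width: 12.3
```

Emit:
{"fn": "move_arm", "kwargs": {"moves": [{"tx":-0.01,"ty":0.0,"tz":0.0,"roll":0.0,"gripper":0.14},{"tx":-0.015,"ty":0.0,"tz":0.0,"roll":0.0,"gripper":0.14},{"tx":-0.015,"ty":0.0,"tz":0.0,"roll":0.0,"gripper":0.14},{"tx":-0.015,"ty":0.0,"tz":0.0,"roll":0.0,"gripper":0.14}]}}

```text
clock: 11.25
eef_pos: [549.2, -68.7, 4.6]
eef_rot: [0.039, 3.141, 0.0]
wrist_force: [-0.2, -0.6, -0.2]
width: 12.5
```

Emit:
{"fn": "move_arm", "kwargs": {"moves": [{"tx":-0.01,"ty":0.0,"tz":0.0,"roll":0.0,"gripper":0.14},{"tx":-0.01,"ty":0.0,"tz":0.0,"roll":0.0,"gripper":0.14},{"tx":-0.01,"ty":0.0,"tz":0.0,"roll":0.0,"gripper":0.14}]}}

```text
clock: 11.55
eef_pos: [551.2, -68.8, 4.7]
eef_rot: [0.039, 3.141, -0.0]
wrist_force: [-0.6, 0.0, -0.3]
width: 12.2
```

Emit:
{"fn": "move_arm", "kwargs": {"moves": [{"tx":-0.01,"ty":0.0,"tz":0.0,"roll":0.0,"gripper":0.14},{"tx":-0.01,"ty":0.0,"tz":0.0,"roll":0.0,"gripper":0.14},{"tx":-0.01,"ty":0.0,"tz":0.0,"roll":0.0,"gripper":0.14}]}}

```text
clock: 11.85
eef_pos: [553.2, -68.8, 4.6]
eef_rot: [0.039, 3.141, -0.0]
wrist_force: [0.4, 0.1, 0.2]
width: 12.3
```

Emit:
{"fn": "move_arm", "kwargs": {"moves": [{"tx":-0.01,"ty":0.0,"tz":0.0,"roll":0.0,"gripper":0.14},{"tx":-0.01,"ty":0.0,"tz":0.0,"roll":0.0,"gripper":0.14},{"tx":-0.01,"ty":0.0,"tz":0.0,"roll":0.0,"gripper":0.14}]}}

```text
clock: 12.15
eef_pos: [555.2, -68.9, 4.6]
eef_rot: [0.039, 3.141, -0.0]
wrist_force: [0.5, 0.0, 0.5]
width: 12.2
```

Emit:
{"fn": "move_arm", "kwargs": {"moves": [{"tx":-0.01,"ty":0.0,"tz":0.0,"roll":0.0,"gripper":0.14},{"tx":-0.01,"ty":0.0,"tz":0.0,"roll":0.0,"gripper":0.14},{"tx":-0.01,"ty":0.0,"tz":0.0,"roll":0.0,"gripper":0.14}]}}

```text
clock: 12.45
eef_pos: [557.2, -68.9, 4.6]
eef_rot: [0.039, 3.141, -0.0]
wrist_force: [-0.3, -0.5, -0.7]
width: 12.3
```

Emit:
{"fn": "move_arm", "kwargs": {"moves": [{"tx":-0.01,"ty":0.0,"tz":0.0,"roll":0.0,"gripper":0.14},{"tx":-0.01,"ty":0.0,"tz":0.0,"roll":0.0,"gripper":0.14},{"tx":-0.01,"ty":0.0,"tz":0.0,"roll":0.0,"gripper":0.14}]}}

```text
clock: 12.75
eef_pos: [559.2, -69.0, 4.6]
eef_rot: [0.039, 3.141, -0.0]
wrist_force: [0.4, -0.0, 0.1]
width: 12.1
```

Emit:
{"fn": "move_arm", "kwargs": {"moves": [{"tx":-0.01,"ty":0.0,"tz":0.0,"roll":0.0,"gripper":0.14},{"tx":-0.01,"ty":0.0,"tz":0.0,"roll":0.0,"gripper":0.14},{"tx":-0.01,"ty":0.0,"tz":0.0,"roll":0.0,"gripper":0.14}]}}

```text
clock: 13.05
eef_pos: [561.2, -69.1, 4.7]
eef_rot: [0.039, 3.141, -0.0]
wrist_force: [0.8, -0.1, 0.6]
width: 12.1
```

```bash
python3 - <<'E'
from h import *
go(565,-69,4,88.5)
s=cap("scene");shim(s)
b=s["img"][160:260,180:280]
cv2.imwrite("pics/a5.png",cv2.resize(b,(500,500),interpolation=2)[...,::-1])
E
```

```text
t [-0.019  0.001  0.003] roll 0.0002 | ang now 88.56 pos [561.2 -69.1   4.7] F [ 0.8 -0.1  0.6] T 13.0
[303 169  34  14 353] [[430.0, 37.0, 8.0], [396.0, 17.0, 8.0], [352.0, 91.0, 8.0], [385.0, 109.0, 8.0]]
[224 189  18  16 152] [[596.0, -88.0, 8.0], [569.0, -94.0, 8.0], [571.0, -46.0, 8.0], [597.0, -42.0, 8.0]]
[351 220  28  26 487] [[511.0, 222.0, 8.0], [448.0, 205.0, 8.0], [433.0, 266.0, 8.0], [495.0, 280.0, 8.0]]
```

View pics/a5.png

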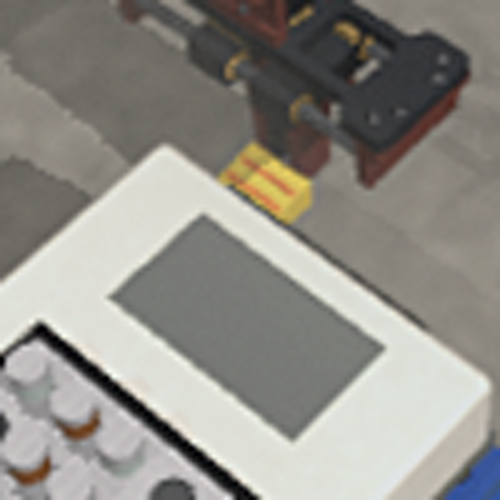

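Emit:
{"fn": "move_arm", "kwargs": {"moves": [{"tx":-0.01,"ty":0.0,"tz":0.0,"roll":0.0,"gripper":0.14},{"tx":-0.01,"ty":0.0,"tz":0.0,"roll":0.0,"gripper":0.14},{"tx":-0.01,"ty":0.0,"tz":0.0,"roll":0.0,"gripper":0.14}]}}

```text
clock: 13.4
eef_pos: [562.5, -69.1, 4.6]
eef_rot: [-0.039, -3.14, -0.0]
wrist_force: [-5.3, -0.5, 4.1]
width: 11.9
```

Emit:
{"fn": "move_arm", "kwargs": {"moves": [{"tx":-0.005,"ty":0.0,"tz":0.0,"roll":0.0,"gripper":0.14},{"tx":-0.005,"ty":0.0,"tz":0.0,"roll":0.0,"gripper":0.14},{"tx":-0.005,"ty":0.0,"tz":0.0,"roll":0.0,"gripper":0.14}]}}

```text
clock: 13.7
eef_pos: [563.0, -69.1, 4.6]
eef_rot: [-0.039, -3.139, -0.0]
wrist_force: [-7.4, -0.2, 4.6]
width: 12.3
```

Emit:
{"fn": "move_arm", "kwargs": {"moves": [{"tx":-0.005,"ty":0.0,"tz":0.0,"roll":0.0,"gripper":0.14},{"tx":-0.005,"ty":0.0,"tz":0.0,"roll":0.0,"gripper":0.14},{"tx":-0.005,"ty":0.0,"tz":0.0,"roll":0.0,"gripper":0.14}]}}

```text
clock: 14.0
eef_pos: [563.4, -69.1, 4.7]
eef_rot: [-0.039, -3.137, -0.0]
wrist_force: [-9.9, 0.4, 7.0]
width: 12.4
```

Emit:
{"fn": "move_arm", "kwargs": {"moves": [{"tx":0.02,"ty":0.0,"tz":0.0,"roll":0.0,"gripper":0.14},{"tx":0.06,"ty":0.0,"tz":0.0,"roll":0.0,"gripper":0.14},{"tx":0.15,"ty":0.0,"tz":0.0,"roll":0.0,"gripper":0.14},{"tx":0.15,"ty":0.0,"tz":-0.2,"roll":0.0,"gripper":0.0},{"tx":0.15,"ty":0.0,"tz":-0.4,"roll":0.0,"gripper":0.0},{"tx":0.15,"ty":0.0,"tz":-0.6,"roll":0.0,"gripper":0.0},{"tx":0.15,"ty":0.0,"tz":-0.7,"roll":0.0,"gripper":0.0},{"tx":0.15,"ty":0.0,"tz":-0.7,"roll":0.0,"gripper":0.0}]}}

```text
clock: 14.8
eef_pos: [536.9, -68.7, 149.0]
eef_rot: [0.039, 3.133, -0.002]
wrist_force: [0.4, -0.7, 0.0]
width: 0.4
```

```bash
python3 - <<'E'
from h import *
go(648,-69,110,88.5)
s=cap("scene");shim(s)
b=s["img"][160:260,180:280]
cv2.imwrite("pics/a6.png",cv2.resize(b,(500,500),interpolation=2)[...,::-1])
E
```

```text
t [-0.554  0.013  0.2  ] roll 0.0002 | ang now 88.57 pos [536.9 -68.7 149. ] F [ 0.4 -0.7  0. ] T 14.8
[303 169  34  14 351] [[430.0, 37.0, 8.0], [396.0, 17.0, 8.0], [352.0, 91.0, 8.0], [386.0, 109.0, 8.0]]
[224 190  17  15 132] [[596.0, -90.0, 8.0], [572.0, -95.0, 8.0], [573.0, -47.0, 8.0], [597.0, -42.0, 8.0]]
[351 220  28  26 486] [[511.0, 222.0, 8.0], [448.0, 205.0, 8.0], [433.0, 265.0, 8.0], [495.0, 280.0, 8.0]]
```

View pics/a6.png

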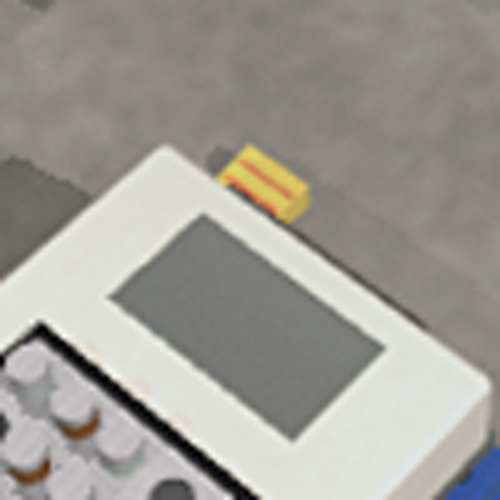

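Emit:
{"fn": "move_arm", "kwargs": {"moves": [{"tx":-0.15,"ty":0.003,"tz":0.0,"roll":0.0,"gripper":0.0},{"tx":-0.35,"ty":0.007,"tz":0.0,"roll":0.0,"gripper":0.0},{"tx":-0.5,"ty":0.01,"tz":0.0,"roll":0.0,"gripper":0.0},{"tx":-0.55,"ty":0.013,"tz":0.0,"roll":0.0,"gripper":0.0},{"tx":-0.55,"ty":0.013,"tz":0.1,"roll":0.0,"gripper":0.0},{"tx":-0.55,"ty":0.013,"tz":0.2,"roll":0.0,"gripper":0.0},{"tx":-0.55,"ty":0.013,"tz":0.25,"roll":0.0,"gripper":0.0},{"tx":-0.55,"ty":0.013,"tz":0.25,"roll":0.0,"gripper":0.0},{"tx":-0.55,"ty":0.013,"tz":0.25,"roll":0.0,"gripper":0.0}]}}

```text
clock: 15.75
eef_pos: [644.4, -68.4, 92.9]
eef_rot: [-0.039, -3.139, -0.001]
wrist_force: [0.8, 0.8, -0.5]
width: 0.4
```

Emit:
{"fn": "move_arm", "kwargs": {"moves": [{"tx":0.0,"ty":0.0,"tz":0.01,"roll":0.0,"gripper":0.0},{"tx":0.0,"ty":0.0,"tz":0.02,"roll":0.0,"gripper":0.0},{"tx":0.0,"ty":0.0,"tz":0.02,"roll":0.0,"gripper":0.0},{"tx":0.0,"ty":0.0,"tz":0.02,"roll":0.0,"gripper":0.0}]}}

```text
clock: 16.15
eef_pos: [644.9, -68.5, 91.5]
eef_rot: [0.039, 3.141, -0.0]
wrist_force: [-2.9, 0.5, 4.6]
width: 0.5
```

Emit:
{"fn": "move_arm", "kwargs": {"moves": [{"tx":0.0,"ty":0.0,"tz":0.005,"roll":0.0,"gripper":0.0},{"tx":0.0,"ty":0.0,"tz":0.005,"roll":0.0,"gripper":0.0},{"tx":0.0,"ty":0.0,"tz":0.005,"roll":0.0,"gripper":0.0}]}}

```text
clock: 16.45
eef_pos: [644.9, -68.6, 91.5]
eef_rot: [0.039, 3.141, -0.0]
wrist_force: [-4.8, 0.3, 9.0]
width: 0.6
```

Emit:
{"fn": "move_arm", "kwargs": {"moves": [{"tx":0.004,"ty":0.0,"tz":0.002,"roll":0.0,"gripper":0.0},{"tx":0.004,"ty":0.0,"tz":0.002,"roll":0.0,"gripper":0.0},{"tx":0.004,"ty":0.0,"tz":0.002,"roll":0.0,"gripper":0.0},{"tx":0.004,"ty":0.0,"tz":0.002,"roll":0.0,"gripper":0.0}]}}

```text
clock: 16.85
eef_pos: [644.9, -68.5, 91.5]
eef_rot: [0.039, 3.139, -0.0]
wrist_force: [-2.2, -0.5, 9.0]
width: 0.6
```

Firm press (9 N for 0.7 s), no dip. Lifting off and checking.

Emit:
{"fn": "move_arm", "kwargs": {"moves": [{"tx":0.0,"ty":0.0,"tz":-0.05,"roll":0.0,"gripper":0.0},{"tx":0.0,"ty":0.0,"tz":-0.2,"roll":0.0,"gripper":0.0},{"tx":0.0,"ty":0.0,"tz":-0.4,"roll":0.0,"gripper":0.0},{"tx":0.2,"ty":0.0,"tz":-0.5,"roll":0.0,"gripper":0.0},{"tx":0.4,"ty":0.0,"tz":-0.5,"roll":0.0,"gripper":0.0},{"tx":0.6,"ty":0.0,"tz":-0.5,"roll":0.0,"gripper":0.0},{"tx":0.8,"ty":0.0,"tz":-0.5,"roll":0.0,"gripper":0.0},{"tx":1.0,"ty":0.0,"tz":-0.5,"roll":0.0,"gripper":0.0},{"tx":1.0,"ty":0.0,"tz":-0.5,"roll":0.0,"gripper":0.0},{"tx":1.0,"ty":0.0,"tz":-0.5,"roll":0.0,"gripper":0.0}]}}

```text
clock: 17.85
eef_pos: [444.3, -63.6, 189.8]
eef_rot: [0.04, 3.139, -0.001]
wrist_force: [0.9, -0.4, 0.6]
width: 0.9
```

```bash
python3 - <<'E'
from h import *
a=cap("top");s=cap("scene")
for c in(a,s): print("-");shim(c)
r0=cv2.imread("pics/scene0.png");cur=cv2.resize(s["img"][...,::-1],None,fx=1.5,fy=1.5,interpolation=cv2.INTER_CUBIC)
t0=cv2.imread("pics/top0.png");tc=cv2.resize(a["img"][...,::-1],None,fx=1.5,fy=1.5,interpolation=cv2.INTER_CUBIC)
g=lambda i,b:np.float32(cv2.cvtColor(i,6)[b[1]:b[3],b[0]:b[2]])
for n,b in(("heater rear scene",(190,340,340,500)),("panel scene",(300,300,390,370)),("beaker",(215,200,270,265)),("rack",(425,390,540,480)),("bottle",(518,318,572,390))):
    print(n,cv2.phaseCorrelate(g(r0,b),g(cur,b)))
for n,b in(("heater top",(315,60,460,180)),("display top",(340,175,430,225))): print(n,cv2.phaseCorrelate(g(t0,b),g(tc,b)))
cv2.imwrite("pics/fin.png",np.hstack([cv2.resize(a["img"][30:230,130:330],(400,400)),cv2.resize(s["img"][150:350,110:310],(400,400))])[...,::-1])
E
```

```text
-
[284 155  18  32 468] [[654.0, -50.0, 8.0], [654.0, -92.0, 8.0], [577.0, -91.0, 8.0], [577.0, -49.0, 8.0]]
[144 201  25  24 309] [[492.0, 299.0, 8.0], [548.0, 282.0, 8.0], [532.0, 229.0, 8.0], [476.0, 245.0, 8.0]]
[221 253  35  26 461] [[382.0, 107.0, 8.0], [421.0, 29.0, 8.0], [391.0, 14.0, 8.0], [352.0, 92.0, 8.0]]
-
[303 169  34  14 353] [[430.0, 37.0, 8.0], [396.0, 17.0, 8.0], [352.0, 91.0, 8.0], [385.0, 109.0, 8.0]]
[224 190  17  15 132] [[596.0, -90.0, 8.0], [572.0, -95.0, 8.0], [573.0, -47.0, 8.0], [597.0, -42.0, 8.0]]
[351 220  28  26 487] [[511.0, 222.0, 8.0], [448.0, 205.0, 8.0], [433.0, 265.0, 8.0], [495.0, 280.0, 8.0]]
heater rear scene ((0.00018684998502749295, 0.03359038769463041), 1.054027547597885)
panel scene ((-0.015523904928819832, 0.07655069173993212), 1.0142047411129798)
beaker ((0.0015403526719772742, 0.03934876696543199), 0.9959854236355534)
rack ((-0.015581219239649613, -0.009068169232762102), 0.9975538108966968)
bottle ((0.006339805105941565, -0.018612523968975836), 1.0384820101192458)
heater top ((0.04534584294097499, 0.009421694004501546), 1.10564620452457)
display top ((0.011710514184088083, 0.018830259435354435), 1.2132989468044706)
```

View pics/fin.png

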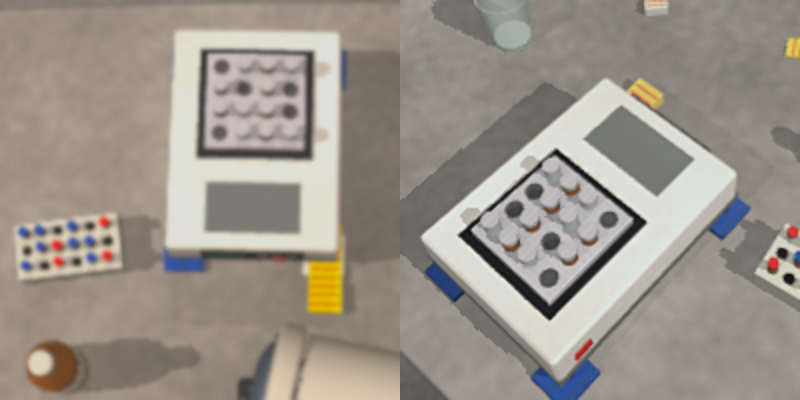

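```bash
python3 -c "
from station import r
print(r.close_job())"
```

```text
the job is handed in; nothing more can be done
None
```

The yellow shim is wedged, thin end first, under the bare front-right foot, and the heater no longer dips there. The job is handed in at about 18 s of the 64 s allowed.

- **Pushing the shim:** I slid it sideways into line with the foot, then pushed it in from its thick end. The push rose from about 0 to 9.9 N over the last 2 mm or so, and I stopped there. It stayed put when I backed off.
- **Corner press:** I pressed the heater's top corner with 9 N, and the tool height held at 91.5 mm while the load rose from 4.6 to 9 N. The tool also pushed sideways with up to 4.8 N during this, which I eased to 2.2 N.
- **Last pictures:** Compared with the first ones, the heater, bottle, beaker and rack all moved less than 0.1 pixel. The shim is in place and the gripper is clear of everything.

No check failed. I judged the heater level from the unchanged pictures and the firm corner; I did not measure its tilt directly.

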